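Release one candle from the two-lane magazine

ROBOT

A 7-joint arm with a two-finger parallel gripper is mounted at the origin on a cart in front of the work surface, level with it; the furniture and walls round the work are solid. World frame = base frame: x ahead of the robot, y to its left, z up, the work surface at z = 0. Lengths are in m, angles in rad, forces in N, time in s.
With the tool pointing down it reaches from about 0.425 to 0.925 m from the base axis. Payload 6.8 kg.
Tool frame: the origin (TCP) lies at the very end of the fingers, on their centre line; the grasp point (between the pads) lies 19 mm behind it (bot.grasp_offset is the distance from the TCP to the grasp point, in m); z points along the fingers, y is the direction in which the jaws open and shut (so a half turn about z gives the same grasp; the last joint's range is limited). The gripper opens to 85 mm and grips with 20 to 120 N. Pads are 22 mm wide; open, the fingers measure 114 mm over their backs; the gripper's body (76 mm by 85 mm) begins 54 mm behind the grasp point. The pads swing forward as they close: fully open they stand 13 mm farther back than shut.
Start: joints at [-1.388, 0.477, 0.022, 1.555, -0.011, 1.109, -0.083], TCP at [0.194, 0.647, 0.231] pointing down, gripper open.
Joint ranges: [-2.96, 2.96], [-0.34, 2.1], [-1.41, 1.46], [0.24, 2.44], [-1.37, 4.51], [0.17, 1.92], [-2.96, 2.96]. Speed limits (rad/s): [2.39, 2.39, 3.14, 3.14, 3.14, 3.14, 3.14].

INTERFACE

Orientations are given as a unit quaternion [w, x, y, z].
In Python, from station import monitor, cams, bot, finder gives the robot as it stands.
- The arm moves only by the tool jog_arm, never from a script. Its argument "plan" is a list of rows, each an object of numbers: "x", "y", "z": the shift along the tool's x, y, z as a fraction of full scale; "wx", "wy", "wz": the turn, a rotation vector about the tool's x, y, z as a fraction of full scale. A call has 1 to 12 rows; each row is the pose to reach, as a shift and turn from the pose measured when the call began, along the tool's axes at that moment, turning the shorter way round; what a row does not reach only later rows make up. Full scale, the value 1, is 20 cm for a shift and 180 degrees for a turn. A row lasts 1/12 s, in which the tool goes at most 41.7 mm and 7.16 degrees, less where a joint would pass 70% of its speed; a pose out of reach is approached as far as the arm can. A call with a number of a shift or a turn outside -1 to 1 is refused whole. A call with a gripper value outside its range is refused whole. "hand" is the opening, from -1 (shut) to 1 (fully open), set as the call begins (left out, the last holds). The fingers move at their own pace and stop on an object; "grip_force" is the grip in N (left out, the last holds). Time passes only in rows, so rows that repeat a pose let the fingers close. It gives the time, the measured TCP pose, the force and the opening at its end, in the units of the state.
- monitor.get_obs(): the state, without advancing time (a new reading comes with each control period).
- cams.read_camera(name): name is "side" or "top" or "wrist"; returns the picture (480x640x3 uint8, red, green, blue); there is no depth.
- cams.get_calibration(name): a dict with "fx", "fy", "cx", "cy" (pixels), "extrinsics" (4x4, takes a point from world to camera coordinates). Camera axes: x right, y down, z forward; pixel columns grow to the right and rows downward; lengths in m; the calibration is good to about 2 mm. The wrist camera is an equidistant fisheye: a pixel r from the principal point sees the ray r / f radians off the axis. A picture is of the moment at which its call begins: read the wrist's pose just before it. get_calibration takes no time and is no camera call; for the wrist camera it gives the pose at the moment of the call.
- bot.hand_in(): hands the job in, once; it reports no verdict.
Trained networks look in the newest picture that a camera, given by its name, has taken for a name from the list of things; names that differ only in an ending like _2 or _b are one class to them, and where a whole thing is asked for, a point or a joint stands for the part that bears it (a point fixed in the world has none). Each returns a list of dicts, best first, with "confidence" (0 to 1); they miss things now and then, are a little off and sometimes report something else, mostly with a low value. They report only what shows in the picture. A call takes as long as a camera call. They do not tell look-alikes from the thing itself.
- finder.find_in(camera, target): "bbox" ([left, top, width, height] in pixels, round what is visible of it).
- finder.place_of(camera, target): "location" ([column, row] in pixels: a listed point, or the origin of a listed thing).
The state is a dict: "t": time; "q": joint angles; "joint_vel": joint speeds; "joint_torque": joint torques, N m; "eef_pos": TCP position; "tool_rot": TCP orientation; "contact_force": force on the tool from outside, world axes, zero at the start; "torque": the same for the moment, N m; "gripper_width": opening from 0.0 (shut) to 1.0 (fully open).
Only numpy, scipy, OpenCV 4.12 (cv2) and the standard library are available. Lean on these libraries where they do the work, as an engineer would, in place of code of your own. Each camera call takes 0.05 s, during which the arm holds its last target. There are 200 camera calls.

TASK

Let the beaded candle out of the two-lane candle magazine without touching any candle: first lift the lid to about 75 degrees, steep but short of upright, and let go to see that the hinges hold it there. Then push the upright lever that it covered sideways towards the lane whose front candle is the beaded one, hold it over until that candle lies in the tray at the front, and let the lever spring back to the middle. Leave the lid standing open, the other three candles waiting in their lanes, and the things round the magazine where they are.

Things in the scene. Friction and masses are not known exactly. Their poses are not given: they have to be found in the camera images.
- magazine: The magazine, fixed: a plywood case 254 mm wide (y), 240 mm long (x), cheeks 8 mm thick and 165 mm high with the lid on top. Origin: middle of its footprint, on the table; z up, -x is its open front, turned roughly to the robot. Inside are two sloping lanes, left (+y) and right (-y), two candles in each, one behind the other, and the lever between them.
- lane_end (a point): Point between the lower ends of the two lanes, at (-52, 0, 55) mm in the magazine's frame. The lanes span y = 15 to 119 mm and -119 to -15 mm and slope 12 degrees down to here. A rocking gate stops the candles. When it drops, the front one rolls out in under a second; a tongue holds the next back, which moves up to the gate once the lever is back.
- tray (a point): Middle of the felt-lined tray that catches a released candle, at (-96, 0, 25) mm in the magazine's frame: 60 mm long (x), 238 mm wide (y), its front lip 50 mm high.
- lid (a joint): Lid angle, rad: 0 shut, grows as it opens, 1.57 upright; starts at 0 to 0.15. Plywood, 150 x 254 x 7 mm, 0.25 kg, hinged along its far (+x) edge. Stiff hinges (0.32 N m of friction against 0.2 N m of weight) keep it where it is let go; opening takes about 4 N at the knob. Shut, it covers the lever and the candles.
- lid_knob (a point): Middle of the turned wooden knob on the lid at its widest, 27 mm in diameter; its top is 12 mm above this point, the lid's face 24 mm below. It lies at (-58, 0, 198) mm in the magazine's frame with the lid shut, 20 mm from the lid's front edge.
- lid_hinge (a point): Middle of the lid's hinge axis, which runs along the magazine's y, at (72, 0, 166) mm in its frame. Measured in the lid, the middle of the knob is 130 mm towards the front edge and 32 mm above this axis (134 mm from it).
- rocker (a joint): Lean of the lever, rad, about an axis along the magazine's x at y = 0, z = 84 mm: 0 upright, + towards the left (+y) lane, - towards the right (-y) lane, stops at +-0.32. A spring (0.8 N m/rad) recentres it: about 6 N, 45 mm above the axis, holds it over. Leaning it towards a lane drops that lane's gate (open beyond 0.2) and raises the other.
- lever_top (a point): Top of the lever, at (-57, 0, 158) mm in the magazine's frame when upright. Wooden grip 40 mm tall, 14 to 19 mm in diameter, on an 8 mm steel stem. The space over the lanes beside it is free down to 110 mm for 100 mm each way; 40 mm behind it a bar of the rocker crosses the lanes, 121 to 130 mm high.
- beaded_candle: The beaded candle, the only one shaped as four round beads in a row, front candle (x about -37 mm in the magazine's frame) of the left or the right lane; otherwise a cream wax cylinder, 40 mm in diameter, 92 mm long, 105 g, lying across its lane; origin at its middle, on its axis, y along its length
- plain_candle: A smooth candle, front candle of the other lane; cream wax cylinder, 40 mm in diameter, 92 mm long, 105 g, lying across its lane; origin at its middle, on its axis, y along its length
- spare_left: A smooth candle, second in the left lane (x about +2 mm); cream wax cylinder, 40 mm in diameter, 92 mm long, 105 g, lying across its lane; origin at its middle, on its axis, y along its length
- spare_right: A smooth candle, second in the right lane (x about +2 mm); cream wax cylinder, 40 mm in diameter, 92 mm long, 105 g, lying across its lane; origin at its middle, on its axis, y along its length
- wick_reel: Bystander: spool of wick, 52 mm across the flanges, 36 mm high, right of the magazine; origin under its middle
- seal_stamp: Bystander: seal stamp with turned handle, standing, 28 mm wide, 82 mm high, right of the magazine; origin under its middle
- oil_bottle: Bystander: amber dropper bottle, 36 mm wide, 105 mm high, right of the magazine; origin under its middle
- shell: Bystander: shell-shaped candle, 71 x 108 x 58 mm, left of the magazine; origin under its middle
Mind the look-alikes: they are no part of the job. What is shaped like the beaded_candle but black or purple is not meant.

How it is judged:
On the way, in this order (a step that is already met when the one before it is completed fails the run):
1. the lid stands open between 60 and 86 degrees, let go, and stays still (value of joint lid between 1.05 and 1.5 rad and velocity of joint lid between -0.05 and 0.05 rad/s and distance between the grasp point and lid_knob above 0.05 m), for 0.5 s.
2. the lever is held over while the beaded candle lies in the tray (x of beaded_candle in the frame of magazine between -0.125 and -0.085 m and z of beaded_candle in the frame of magazine between 0.03 and 0.058 m and (value of joint rocker above 0.2 rad or value of joint rocker below -0.2 rad)), for 0.2 s.
At the end, for the whole second after the job is handed in: Lid standing open by itself at 60 to 86 degrees; beaded candle at rest in the front tray (middle 85 to 125 mm ahead of the magazine's middle, 30 to 58 mm high); lever within 0.05 rad of upright; the other three candles on their lanes behind the gate (x above -48 mm, z above 65 mm) (value of joint lid between 1.05 and 1.5 rad and velocity of joint lid between -0.05 and 0.05 rad/s and x of beaded_candle in the frame of magazine between -0.125 and -0.085 m and z of beaded_candle in the frame of magazine between 0.03 and 0.058 m and linear speed of beaded_candle below 0.02 m/s and value of joint rocker between -0.05 and 0.05 rad and x of each of plain_candle, spare_left, spare_right in the frame of magazine above -0.048 m and z of each of plain_candle, spare_left, spare_right in the frame of magazine above 0.065 m); the robot touches nothing.
It fails at once if the robot touches a candle of the magazine (contact force between any of the fingers, the arm and beaded_candle above 0.3 N or contact force between any of the fingers, the arm and plain_candle above 0.3 N or contact force between any of the fingers, the arm and spare_left above 0.3 N or contact force between any of the fingers, the arm and spare_right above 0.3 N).
It fails at once if another candle leaves its lane (x of any of plain_candle, spare_left, spare_right in the frame of magazine below -0.06 m).
It fails at once if a bystander is moved by more than 20 mm or tipped (distance of any of wick_reel, seal_stamp, oil_bottle, shell from where it was at the start of the episode above 0.02 m or angle between any of wick_reel, seal_stamp, oil_bottle, shell's own z axis and vertical above 0.3 rad).
It also fails if it takes over 50 s, if anything falls off the work surface, if the arm or the gripper's body presses on something with over 40 N, if the wrist force passes 120 N, or if a joint passes its speed limit or range.

## Working session

There is one attempt and no reset: what is moved stays moved. The work goes in short steps, Python scripts to look and compute and a tool call to move; the robot and the scene stay as the last step left them, time stands still between calls to the robot, and variables do not carry over. Pictures are saved under pics/ and viewed, about 8 in all and at most 12, crops included, and the job is handed in when it is done.

Besides the shell and the picture viewer there is one more tool, called as name([rows], argument=value, ...), one row to a line, values as JSON. jog_arm: Moves the arm, as the interface text tells. Shift numbers are shares of 20 cm and turn numbers shares of 180 degrees, none past 1 either way. Its arguments: {"type":"object","properties":{"plan":{"type":"array","items":{"type":"object","properties":{"x":{"type":"number","minimum":-1,"maximum":1},"y":{"type":"number","minimum":-1,"maximum":1},"z":{"type":"number","minimum":-1,"maximum":1},"wx":{"type":"number","minimum":-1,"maximum":1},"wy":{"type":"number","minimum":-1,"maximum":1},"wz":{"type":"number","minimum":-1,"maximum":1}}}},"hand":{"type":"number"},"grip_force":{"type":"number"}},"required":["plan"]}

```bash
mkdir -p pics; cat > h.py <<'E'
import numpy as np,cv2
from station import monitor,cams,bot,finder
E
python3 - <<'E'
from h import *
o=monitor.get_obs();print({k:np.round(v,3) for k,v in o.items() if k in('t','eef_pos','tool_rot','gripper_width')})
ims=[]
for c in('side','top'):
    im=cams.read_camera(c);cv2.imwrite(f'pics/{c}0.png',im[:,:,::-1])
    k=cams.get_calibration(c);print(c,k['fx'],k['fy'],k['cx'],k['cy'],np.round(k['extrinsics'],4).tolist())
    for t in('magazine','lid_knob','lid_hinge','tray','lane_end','lever_top'):
        print(t,[(np.round(d['location']).tolist(),round(d['confidence'],2)) for d in finder.place_of(c,t)[:2]])
E
```

```text
{'t': np.float64(0.0), 'eef_pos': array([0.193, 0.646, 0.23 ]), 'tool_rot': array([-0.   ,  0.145,  0.989, -0.001]), 'gripper_width': np.float64(1.0)}
side 560.8109971906802 560.8109971906802 309.340666374483 238.211530446884 [[0.6185, -0.7857, -0.0107, -0.3459], [-0.5606, -0.4316, -0.7067, 0.407], [0.5506, 0.4431, -0.7074, 1.3815], [0.0, 0.0, 0.0, 1.0]]
magazine [([333.0, 283.0], 0.72)]
lid_knob [([324.0, 247.0], 0.89)]
lid_hinge [([349.0, 228.0], 0.68), ([349.0, 281.0], 0.34)]
tray [([314.0, 301.0], 0.9)]
lane_end [([326.0, 280.0], 0.88)]
lever_top [([226.0, 215.0], 0.74), ([325.0, 257.0], 0.69)]
top 593.6390613160518 593.6390613160518 332.99181559100066 249.213461448766 [[0.0127, -0.9998, 0.0128, -0.0116], [-0.9943, -0.014, -0.1059, 0.5436], [0.106, -0.0114, -0.9943, 1.5829], [0.0, 0.0, 0.0, 1.0]]
magazine []
lid_knob [([372.0, 258.0], 0.74), ([473.0, 286.0], 0.28)]
lid_hinge [([366.0, 205.0], 0.72)]
tray [([369.0, 280.0], 0.77)]
lane_end [([368.0, 260.0], 0.83)]
lever_top []
```

View pics/side0.png

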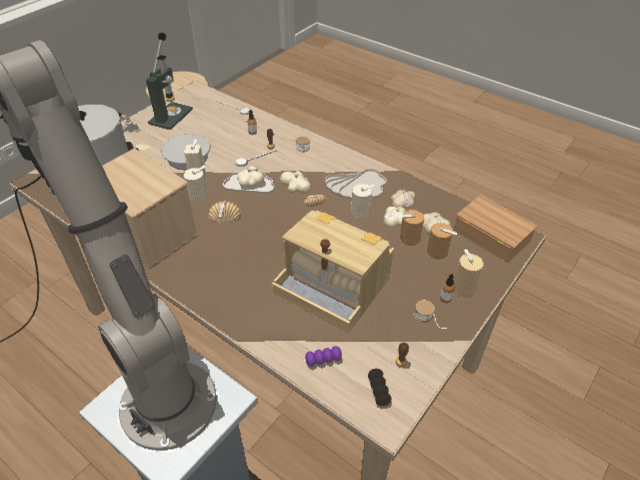

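View pics/top0.png

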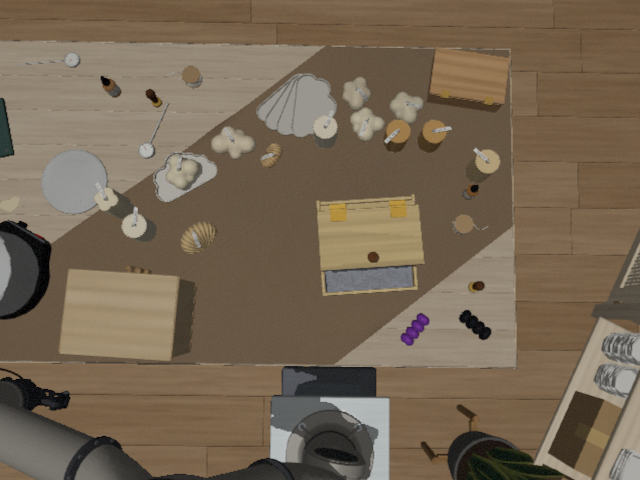

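```bash
cat >> h.py <<'E'
def proj(c,P,k=None):
    k=k or cams.get_calibration(c);E=k['extrinsics'];p=np.asarray(P)@E[:3,:3].T+E[:3,3]
    return np.stack([k['fx']*p[...,0]/p[...,2]+k['cx'],k['fy']*p[...,1]/p[...,2]+k['cy']],-1)
def world(m,L): # m=x,y,yaw
    c,s=np.cos(m[2]),np.sin(m[2]);L=np.atleast_2d(L)
    return np.stack([m[0]+c*L[:,0]-s*L[:,1],m[1]+s*L[:,0]+c*L[:,1],L[:,2]],-1)
E
cat > fit.py <<'E'
from h import *
from scipy.optimize import least_squares
def knob(th): return np.array([.072-.134*np.cos(th+.2413),0,.166+.134*np.sin(th+.2413)])
ob={'side':{'knob':(324,247),'lid_hinge':(349,228),'tray':(314,301),'lane_end':(326,280)},
'top':{'knob':(372,258),'lid_hinge':(366,205),'tray':(369,280),'lane_end':(368,260)}}
L={'lid_hinge':(.072,0,.166),'tray':(-.096,0,.025),'lane_end':(-.052,0,.055)}
def res(p):
    r=[]
    for c in ob:
        for n,u in ob[c].items():
            P=knob(p[3]) if n=='knob' else np.array(L[n]); r.append(proj(c,world(p,P))[0]-u)
    return np.ravel(r)
s=least_squares(res,[.6,-.05,0,.05],loss='soft_l1',bounds=([.2,-.5,-1,0],[1,.5,1,.16]))
print(np.round(s.x,4));print(np.round(res(s.x).reshape(-1,2),1).tolist())
E
python3 fit.py
```

```text
[ 0.5626 -0.0916  0.0966  0.0223]
[[0.9, 0.2], [-0.1, -0.2], [3.2, -1.9], [-0.6, 2.0], [-0.0, -0.1], [0.2, 2.9], [-0.8, -2.0], [-0.5, 0.9]]
```

The top view shows the magazine with its lid knob at (372,258). The side view shows the same knob at (324,247), and candle ends inside at about (310-360,270). The purple and black beaded candles near (415,330) and (475,325) in the top view are look-alikes. I'll enlarge both views to refine the pose and find the beaded lane.

```bash
python3 - <<'E'
from h import *
s=cv2.imread('pics/side0.png')[205:330,265:400];t=cv2.imread('pics/top0.png')[185:305,305:435]
f=lambda a:cv2.resize(a,(400,int(a.shape[0]*400/a.shape[1])),interpolation=cv2.INTER_CUBIC)
a,b=f(s),f(t);h=max(len(a),len(b));p=lambda a:np.pad(a,((0,h-len(a)),(0,0),(0,0)))
cv2.imwrite('pics/c1.png',np.hstack([p(a),p(b)]))
for c in('side','top'):
    cams.read_camera(c)
    for t in('beaded_candle','plain_candle'):
        print(c,t,[(np.round(d['location']).tolist(),round(d['confidence'],2)) for d in finder.place_of(c,t)[:5]])
m=[.5626,-.0916,.0966]
print(proj('side',world(m,[[-.037,.067,.085],[-.037,-.067,.085]])).round())
E
```

```text
side beaded_candle [([323.0, 354.0], 0.97), ([379.0, 385.0], 0.87), ([348.0, 284.0], 0.71), ([326.0, 281.0], 0.59)]
side plain_candle []
top beaded_candle [([474.0, 325.0], 0.74), ([415.0, 330.0], 0.59)]
top plain_candle []
[[308. 262.]
 [349. 281.]]
```

View pics/c1.png

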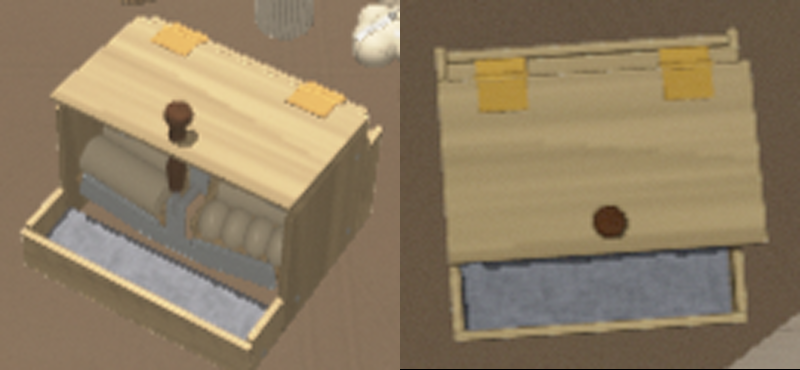

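The crop shows the beaded candle in the right-hand lane (-y), with its four beads at side pixel (346,283). The left lane's front candle is smooth. The purple and black ones lie outside the magazine. So the lever has to go towards -y. I'll refine the pose with the lid corners, then plan the lift.

```bash
cat > fit2.py <<'E'
from h import *
from scipy.optimize import least_squares
def lidp(th,a,b,y): # a toward front, b above axis
    return np.array([.072-a*np.cos(th)+ -b*-np.sin(th),y,.166+a*np.sin(th)+b*np.cos(th)])
pts=[('side',(324,247),(.130,.032,0)),('top',(372,258),(.130,.032,0)),('side',(282.6,237.1),(.15,.006,.127)),('side',(362.9,274.9),(.15,.006,-.127)),
('top',(320.6,271.1),(.15,.006,.127)),('top',(424,263.3),(.15,.006,-.127))]
fx=[('side',(314,301),(-.096,0,.025)),('top',(369,280),(-.096,0,.025)),('side',(326,280),(-.052,0,.055)),('top',(366,205),(.072,0,.166))]
def res(p):
    return np.ravel([proj(c,world(p,lidp(p[3],*l)))[0]-u for c,u,l in pts]+[proj(c,world(p,l))[0]-u for c,u,l in fx])
s=least_squares(res,[.56,-.09,.09,.03],loss='soft_l1')
if __name__=='__main__':
    m=s.x;print(np.round(m,4));print(np.round(res(m).reshape(-1,2),1).tolist())
    for th in np.radians([0,25,50,75]): print(np.round(world(m,lidp(th,.13,.032,0)),3))
    print('lever',world(m,[-.057,0,.158]).round(3))
E
python3 fit2.py
```

```text
[ 0.5605 -0.092   0.0909  0.0903]
[[1.0, -2.3], [0.2, -0.7], [-1.7, 0.8], [-0.1, 0.9], [-0.2, 0.2], [-0.2, -0.0], [2.7, -1.5], [-0.8, -1.2], [-1.0, 2.5], [0.5, 3.7]]
[[ 0.503 -0.097  0.198]]
[[ 0.528 -0.095  0.25 ]]
[[ 0.573 -0.091  0.286]]
[[ 0.63  -0.086  0.3  ]]
lever [[ 0.504 -0.097  0.158]]
```

jog_arm([
  {"z": -0.75},
  {"z": -0.75},
  {"z": -0.75},
  {"z": -0.75},
  {"z": -0.75, "x": -1, "y": -1, "wz": -0.122},
  {"z": -0.75, "x": -1, "y": -1, "wz": -0.122},
  {"z": -0.75, "x": -1, "y": -1, "wz": -0.122},
  {"z": -0.75, "x": -1, "y": -1, "wz": -0.122},
  {"z": -0.75, "x": -1, "y": -1, "wz": -0.122},
  {"z": -0.75, "x": -1, "y": -1, "wz": -0.122},
  {"z": -0.75, "x": -1, "y": -1, "wz": -0.122},
  {"z": -0.75, "x": -1, "y": -1, "wz": -0.122},
], hand=1, grip_force=30)

```text
invalid input at $.plan[0]: expected keys x, y, z, wx, wy, wz
```

```bash
cat >> h.py <<'E'
from scipy.spatial.transform import Rotation as R
def pose():
    o=monitor.get_obs();q=o['tool_rot'];return np.array(o['eef_pos']),R.from_quat([q[1],q[2],q[3],q[0]]),o
def down(yaw,tilt=0): # tool x=-mag x, y=mag y, z down; tilt>0 swings fingers' points to +mag x
    return R.from_euler('z',yaw)*R.from_matrix(np.array([[-1,0,0],[0,1,0],[0,0,-1]]).T)*R.from_euler('y',-tilt)
def row(P,Rt=None):
    p,r,o=pose();d=r.inv().apply(np.array(P)-p)/.2;w=(r.inv()*Rt).as_rotvec()/np.pi if Rt is not None else np.zeros(3)
    return np.round(d,3),np.round(w,3)
def tri(uv): # dict cam->pixel
    A=[]
    for c,(u,v) in uv.items():
        k=cams.get_calibration(c);E=k['extrinsics'];a=(u-k['cx'])/k['fx'];b=(v-k['cy'])/k['fy']
        A+= [a*E[2]-E[0],b*E[2]-E[1]]
    A=np.array(A);return np.linalg.lstsq(A[:,:3],-A[:,3],rcond=None)[0]
E
python3 - <<'E'
from h import *
p,r,o=pose();print(o['t'],p,r.as_matrix().round(3))
print(tri({'side':(324,247),'top':(372,258)}), tri({'side':(324.5,245),'top':(373,258)}))
print(down(.09,.5).as_matrix().round(2));print(row([.503,-.097,.36],down(.09)))
E
```

```text
1.0 [0.19350271 0.64666405 0.23129493] [[-0.958  0.287 -0.   ]
 [ 0.287  0.958 -0.   ]
 [ 0.    -0.    -1.   ]]
[ 0.50439673 -0.09630111  0.20215538] [ 0.50371365 -0.09813172  0.21133933]
[[-0.87 -0.09  0.48]
 [-0.08  1.    0.04]
 [-0.48  0.   -0.88]]
(array([-2.549, -3.119, -0.643]), array([-0.   , -0.   , -0.121]))
```

jog_arm([
  {"x": 0, "y": 0, "z": -0.75, "wx": 0, "wy": 0, "wz": 0},
  {"x": 0, "y": 0, "z": -0.75, "wx": 0, "wy": 0, "wz": 0},
  {"x": 0, "y": 0, "z": -0.75, "wx": 0, "wy": 0, "wz": 0},
  {"x": -0.85, "y": -1, "z": -0.75, "wx": 0, "wy": 0, "wz": -0.121},
  {"x": -0.85, "y": -1, "z": -0.75, "wx": 0, "wy": 0, "wz": -0.121},
  {"x": -0.85, "y": -1, "z": -0.75, "wx": 0, "wy": 0, "wz": -0.121},
  {"x": -0.85, "y": -1, "z": -0.75, "wx": 0, "wy": 0, "wz": -0.121},
  {"x": -0.85, "y": -1, "z": -0.75, "wx": 0, "wy": 0, "wz": -0.121},
  {"x": -0.85, "y": -1, "z": -0.75, "wx": 0, "wy": 0, "wz": -0.121},
  {"x": -0.85, "y": -1, "z": -0.75, "wx": 0, "wy": 0, "wz": -0.121},
  {"x": -0.85, "y": -1, "z": -0.75, "wx": 0, "wy": 0, "wz": -0.121},
  {"x": -0.85, "y": -1, "z": -0.75, "wx": 0, "wy": 0, "wz": -0.121},
], hand=1, grip_force=30)

```text
t: 2.0
eef_pos: [0.2993, 0.4061, 0.3819]
tool_rot: [0.0, -0.044, 0.999, 0.001]
contact_force: [0.2, 0.7, -0.9]
gripper_width: 0.993
```

```bash
python3 -c "
from h import *
print(row([.503,-.097,.36],down(.09)))"
```

```text
(array([-0.794, -2.595,  0.106]), array([ 0.   ,  0.   , -0.001]))
```

jog_arm([
  {"x": -0.3, "y": -1, "z": 0, "wx": 0, "wy": 0, "wz": 0},
  {"x": -0.3, "y": -1, "z": 0, "wx": 0, "wy": 0, "wz": 0},
  {"x": -0.3, "y": -1, "z": 0, "wx": 0, "wy": 0, "wz": 0},
  {"x": -0.3, "y": -1, "z": 0, "wx": 0, "wy": 0, "wz": 0},
  {"x": -0.3, "y": -1, "z": 0, "wx": 0, "wy": 0, "wz": 0},
  {"x": -0.3, "y": -1, "z": 0, "wx": 0, "wy": 0, "wz": 0},
])

```text
t: 2.5
eef_pos: [0.3793, 0.2063, 0.3818]
tool_rot: [0.001, -0.04, 0.999, 0.0]
contact_force: [0.1, 0.3, 0.1]
gripper_width: 0.998
```

jog_arm([
  {"x": -0.3, "y": -1, "z": 0, "wx": 0, "wy": 0, "wz": 0},
  {"x": -0.3, "y": -1, "z": 0, "wx": 0, "wy": 0, "wz": 0},
  {"x": -0.3, "y": -1, "z": 0, "wx": 0, "wy": 0, "wz": 0},
  {"x": -0.3, "y": -1, "z": 0, "wx": 0, "wy": 0, "wz": 0},
  {"x": -0.3, "y": -1, "z": 0, "wx": 0, "wy": 0, "wz": 0},
  {"x": -0.3, "y": -1, "z": 0, "wx": 0, "wy": 0, "wz": 0},
])

```text
t: 3.0
eef_pos: [0.457, 0.0066, 0.3823]
tool_rot: [0.002, -0.036, 0.999, -0.001]
contact_force: [-0.6, -0.8, -0.0]
gripper_width: 0.999
```

```bash
python3 -c "
from h import *
print(row([.503,-.097,.33],down(.09)))"
```

```text
(array([-0.191, -0.533,  0.264]), array([-0.001,  0.001, -0.005]))
```

jog_arm([
  {"x": -0.19, "y": -0.53, "z": 0.26, "wx": 0, "wy": 0, "wz": -0.005},
  {"x": -0.19, "y": -0.53, "z": 0.26, "wx": 0, "wy": 0, "wz": -0.005},
  {"x": -0.19, "y": -0.53, "z": 0.26, "wx": 0, "wy": 0, "wz": -0.005},
  {"x": -0.19, "y": -0.53, "z": 0.26, "wx": 0, "wy": 0, "wz": -0.005},
  {"x": -0.19, "y": -0.53, "z": 0.26, "wx": 0, "wy": 0, "wz": -0.005},
])

```text
t: 3.42
eef_pos: [0.5033, -0.097, 0.3292]
tool_rot: [0.0, -0.043, 0.999, -0.002]
contact_force: [-0.5, 1.1, 0.1]
gripper_width: 0.996
```

```bash
cat >> h.py <<'E'
def fish(P):
    k=cams.get_calibration('wrist');E=k['extrinsics'];p=E[:3,:3]@np.array(P)+E[:3,3]
    a=np.arctan2(np.hypot(p[0],p[1]),p[2]);n=p[:2]/max(np.hypot(p[0],p[1]),1e-9)
    return np.array([k['cx'],k['cy']])+k['fx']*a*n
E
python3 - <<'E'
from h import *
im=cams.read_camera('wrist');cv2.imwrite('pics/w1.png',im[:,:,::-1])
print(pose()[0],[(np.round(d['location'],1).tolist(),round(d['confidence'],2)) for d in finder.place_of('wrist','lid_knob')[:2]])
for z in(.198,.204,.21):print(fish([.5035,-.097,z]).round(1))
print(row([.5035,-.097,.185],down(.09)))
E
```

```text
[ 0.50340558 -0.09528302  0.32994297] [([326.0, 238.8], 0.57), ([599.8, 259.2], 0.26)]
[321.6 224. ]
[321.5 226.2]
[321.4 228.5]
(array([ 0.003, -0.011,  0.727]), array([-0.001,  0.001,  0.   ]))
```

View pics/w1.png

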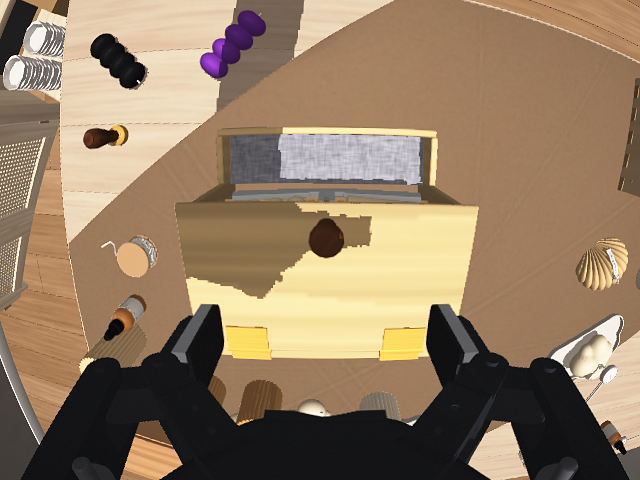

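The wrist view shows the knob at (326,238), centred between the fingers in y. It also shows the lid's front corners at (177,204) and (477,206). The knob sits about 12 px from the prediction, so I'll refit with this view.

```bash
cat > fit3.py <<'E'
from fit2 import *
wp=[((326,238.5),(.13,.032,0)),((177,204.5),(.15,.007,.127)),((477.5,206),(.15,.007,-.127))]
# wrist image: +y appears on the right
wp[1],wp[2]=((177,204.5),(.15,.007,-.127)),((477.5,206),(.15,.007,.127))
def res3(p):
    return np.r_[res(p),np.ravel([fish(world(p,lidp(p[3],*l))[0])-u for u,l in wp])/2]
for f in(res3,lambda p:res3(p)[20:]):
    s3=least_squares(f,[.56,-.09,.09,.03],loss='soft_l1',bounds=([0,-1,-1,-.0],[1,1,1,.16]))
    m=s3.x;print(m.round(4),res3(m).reshape(-1,2).round(1).tolist());print(world(m,lidp(m[3],.13,.032,0)).round(4))
print(fish([.5035,-.097,.204]),fish([.5135,-.097,.204]),cams.get_calibration('wrist')['extrinsics'].round(3))
E
python3 fit3.py
```

```text
[ 0.5645 -0.0899  0.0862  0.0813] [[1.1, -3.2], [-0.8, -2.1], [-1.4, -0.1], [-0.2, 0.1], [-1.2, -1.6], [-1.2, -1.3], [2.8, -2.8], [-1.8, -2.7], [-0.8, 1.2], [-0.2, 2.1], [-1.1, -1.2], [-2.1, -1.3], [-0.8, -1.2]]
[[ 0.5097 -0.0947  0.2084]]
[ 0.5672 -0.0873  0.0868  0.067 ] [[0.9, -3.6], [-1.9, -3.0], [-1.5, -0.5], [-0.5, -0.4], [-2.2, -2.5], [-2.4, -2.3], [2.7, -3.8], [-2.7, -3.7], [-0.9, 0.2], [-1.2, 1.0], [0.5, -0.1], [-0.3, 0.0], [-0.2, 0.1]]
[[ 0.5119 -0.0921  0.2066]]
[321.50712135 226.20688674] [320.34576492 238.76258395] [[-0.091  0.996 -0.003  0.141]
 [ 0.947  0.087  0.31  -0.54 ]
 [ 0.309  0.025 -0.951  0.321]
 [ 0.     0.     0.     1.   ]]
```

jog_arm([
  {"x": -0.03, "y": 0.005, "z": 0.2, "wx": 0, "wy": 0, "wz": 0},
  {"x": -0.03, "y": 0.005, "z": 0.4, "wx": 0, "wy": 0, "wz": 0},
  {"x": -0.03, "y": 0.005, "z": 0.55, "wx": 0, "wy": 0, "wz": 0},
  {"x": -0.03, "y": 0.005, "z": 0.65, "wx": 0, "wy": 0, "wz": 0},
  {"x": -0.03, "y": 0.005, "z": 0.69, "wx": 0, "wy": 0, "wz": 0},
  {"x": -0.03, "y": 0.005, "z": 0.69, "wx": 0, "wy": 0, "wz": 0},
  {"x": -0.03, "y": 0.005, "z": 0.69, "wx": 0, "wy": 0, "wz": 0},
])

```text
t: 4.1
eef_pos: [0.5106, -0.092, 0.1935]
tool_rot: [0.002, -0.046, 0.999, -0.001]
contact_force: [0.9, 0.9, 1.2]
gripper_width: 1.002
```

jog_arm([
  {"x": 0, "y": 0, "z": 0, "wx": 0, "wy": 0, "wz": 0},
  {"x": 0, "y": 0, "z": 0, "wx": 0, "wy": 0, "wz": 0},
  {"x": 0, "y": 0, "z": 0, "wx": 0, "wy": 0, "wz": 0},
  {"x": 0, "y": 0, "z": 0, "wx": 0, "wy": 0, "wz": 0},
  {"x": 0, "y": 0, "z": 0, "wx": 0, "wy": 0, "wz": 0},
  {"x": 0, "y": 0, "z": 0, "wx": 0, "wy": 0, "wz": 0},
  {"x": 0, "y": 0, "z": 0, "wx": 0, "wy": 0, "wz": 0},
  {"x": 0, "y": 0, "z": 0, "wx": 0, "wy": 0, "wz": 0},
], hand=-1, grip_force=30)

```text
t: 4.77
eef_pos: [0.5112, -0.0959, 0.1944]
tool_rot: [0.003, -0.045, 0.999, -0.003]
contact_force: [1.1, -9.7, 1.7]
gripper_width: 0.279
```

```bash
python3 - <<'E'
from fit2 import lidp
from h import *
m=[.5645,-.0905,.087]
p,r,o=pose();print(p,r.as_matrix().round(3),o['contact_force'],o['torque'])
im=cams.read_camera('wrist');cv2.imwrite('pics/w2.png',im[:,:,::-1])
t0=.08
for th in np.radians([5,15,25,35,45,55,65,75,78]):
    tl=np.radians(30)*(th-t0)/np.radians(70)
    K=world(m,lidp(th,.13,.032,0))[0]-world(m,lidp(t0,.13,.032,0))[0]
    Rt=down(.087,tl)
    # grasp point displacement (19mm behind TCP) 
    g0=p-.019*r.apply([0,0,1]);P=g0+K+.019*Rt.apply([0,0,1])
    print(round(np.degrees(th)),row(P,Rt))
E
```

```text
[ 0.51116568 -0.09592992  0.19443443] [[-0.996 -0.089  0.006]
 [-0.089  0.996 -0.006]
 [-0.006 -0.007 -1.   ]] [ 1.14807521 -9.68840933  1.73295349] [-1.97882944 -0.18636601  0.08283225]
5 (array([-0.001,  0.001, -0.005]), array([-0.002,  0.001,  0.001]))
15 (array([-0.056, -0.   , -0.111]), array([-0.002, -0.023,  0.001]))
25 (array([-0.129, -0.001, -0.209]), array([-0.002, -0.047,  0.001]))
35 (array([-0.217, -0.002, -0.294]), array([-0.002, -0.071,  0.001]))
45 (array([-0.318, -0.003, -0.364]), array([-0.002, -0.094,  0.001]))
55 (array([-0.43 , -0.003, -0.417]), array([-0.002, -0.118,  0.001]))
65 (array([-0.549, -0.004, -0.452]), array([-0.002, -0.142,  0.001]))
75 (array([-0.671, -0.004, -0.467]), array([-0.002, -0.166,  0.001]))
78 (array([-0.708, -0.004, -0.467]), array([-0.002, -0.173,  0.001]))
```

View pics/w2.png

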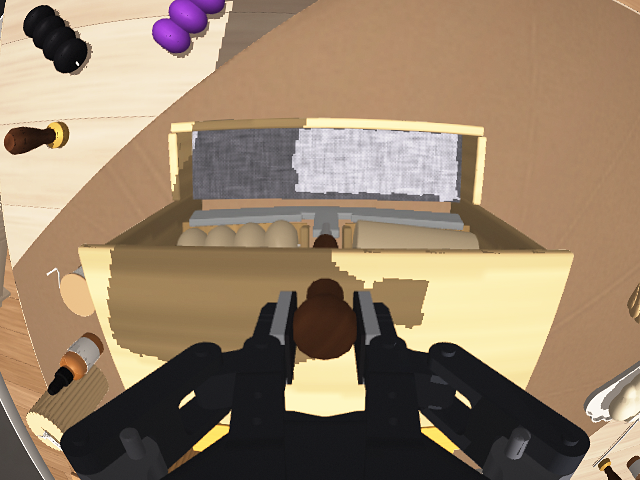

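The knob is held between the pads at about (325,325). Four round beads show at (240,235), which is the right (-y) lane, and the smooth candle is at (415,235). Next I'll lift along the arc.

jog_arm([
  {"x": -0.025, "y": 0, "z": -0.055, "wx": 0, "wy": -0.011, "wz": 0},
  {"x": -0.056, "y": 0, "z": -0.111, "wx": 0, "wy": -0.023, "wz": 0},
  {"x": -0.092, "y": 0, "z": -0.162, "wx": 0, "wy": -0.035, "wz": 0},
  {"x": -0.129, "y": -0.001, "z": -0.209, "wx": 0, "wy": -0.047, "wz": 0},
  {"x": -0.172, "y": -0.001, "z": -0.253, "wx": 0, "wy": -0.059, "wz": 0},
  {"x": -0.217, "y": -0.002, "z": -0.294, "wx": 0, "wy": -0.071, "wz": 0},
  {"x": -0.267, "y": -0.002, "z": -0.33, "wx": 0, "wy": -0.083, "wz": 0},
  {"x": -0.318, "y": -0.003, "z": -0.364, "wx": 0, "wy": -0.094, "wz": 0},
  {"x": -0.374, "y": -0.003, "z": -0.392, "wx": 0, "wy": -0.106, "wz": 0},
  {"x": -0.43, "y": -0.003, "z": -0.417, "wx": 0, "wy": -0.118, "wz": 0},
  {"x": -0.49, "y": -0.004, "z": -0.436, "wx": 0, "wy": -0.13, "wz": 0},
  {"x": -0.549, "y": -0.004, "z": -0.452, "wx": 0, "wy": -0.142, "wz": 0},
])

```text
t: 5.82
eef_pos: [0.619, -0.0873, 0.285]
tool_rot: [0.224, -0.044, 0.974, 0.007]
contact_force: [-3.1, -3.7, -7.9]
gripper_width: 0.282
```

```bash
python3 - <<'E'
from fit2 import lidp
from h import *
m=[.5645,-.0905,.087]
p,r,o=pose();g=p-.019*r.apply([0,0,1])
print(g,o['contact_force'],o['gripper_width'])
d=np.array([.5645,-.0905,.166])+np.array([.072*np.cos(.087),.072*np.sin(.087),0])-g
print('th',np.degrees(np.arctan2(-d[2],np.hypot(d[0],d[1])))-13.8,np.linalg.norm(d))
im=cams.read_camera('side');cv2.imwrite('pics/s2.png',cv2.resize(im[160:340,230:470,::-1],(800,600),interpolation=cv2.INTER_CUBIC))
for c in('side',):print([(np.round(x['location'],1).tolist(),round(x['confidence'],2)) for x in finder.place_of(c,'lid_knob')[:2]])
print(proj('side',world(m,lidp(np.radians(65),.13,.032,0))))
for th in np.radians([75,77]):
    P=world(m,lidp(th,.13,.032,0))[0];Rt=down(.087,np.radians(30));print(row(P+.019*Rt.apply([0,0,1]),Rt))
E
```

```text
[ 0.61078444 -0.08796349  0.30210042] [-3.12016444 -3.65064608 -7.86682043] 0.28233687968923743
th 65.5011162824909 0.1385081885382411
[([345.3, 202.0], 0.63)]
[[346.14508792 196.97937111]]
(array([-0.102,  0.008,  0.059]), array([-0.002, -0.023,  0.001]))
(array([-0.123,  0.008,  0.069]), array([-0.002, -0.023,  0.001]))
```

View pics/s2.png

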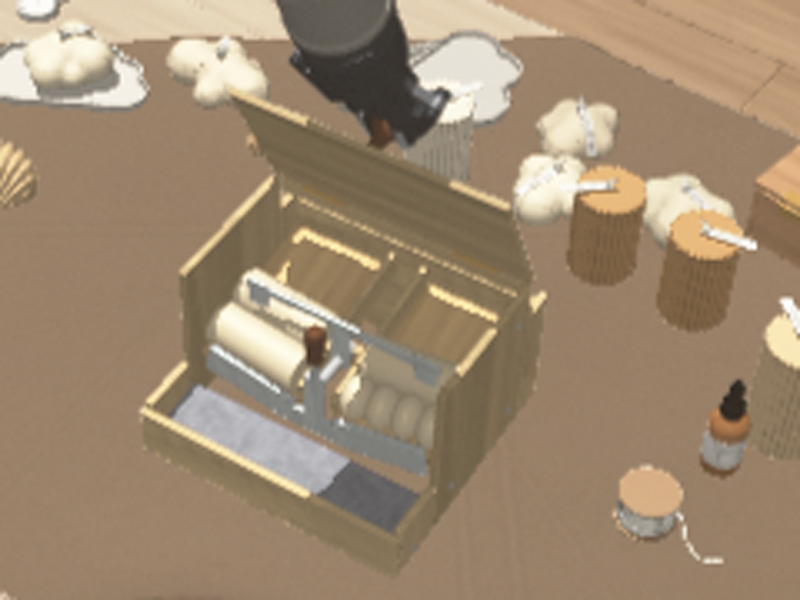

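The side view shows the lid at about 65°, with the knob on its far face at (380,130) in the crop. The lever is at (315,345), with the smooth candle left of it and the beaded one right. The knob now faces away from the robot, so I'll bring the tool back towards vertical over the last 10°.

```bash
python3 - <<'E'
from fit2 import lidp
from h import *
m=[.5645,-.0905,.087]
p,r,o=pose();g=p-.019*r.apply([0,0,1])
for th,t in((68,24),(71,19),(74,14),(77,10)):
    K=(world(m,lidp(np.radians(th),.13,.032,0))-world(m,lidp(np.radians(65.),.13,.032,0)))[0]
    Rt=down(.087,np.radians(t));print(row(g+K+.019*Rt.apply([0,0,1]),Rt))
E
```

```text
(array([-0.031,  0.   ,  0.01 ]), array([-0.002,  0.011,  0.001]))
(array([-0.055,  0.   ,  0.021]), array([-0.002,  0.038,  0.001]))
(array([-0.08 ,  0.   ,  0.033]), array([-0.002,  0.066,  0.001]))
(array([-0.105,  0.   ,  0.046]), array([-0.002,  0.088,  0.001]))
```

jog_arm([
  {"x": -0.03, "y": 0, "z": 0.01, "wx": 0, "wy": 0.011, "wz": 0},
  {"x": -0.055, "y": 0, "z": 0.021, "wx": 0, "wy": 0.038, "wz": 0},
  {"x": -0.08, "y": 0, "z": 0.033, "wx": 0, "wy": 0.066, "wz": 0},
  {"x": -0.097, "y": 0, "z": 0.042, "wx": 0, "wy": 0.08, "wz": 0},
  {"x": -0.097, "y": 0, "z": 0.042, "wx": 0, "wy": 0.08, "wz": 0},
  {"x": -0.097, "y": 0, "z": 0.042, "wx": 0, "wy": 0.08, "wz": 0},
  {"x": -0.097, "y": 0, "z": 0.042, "wx": 0, "wy": 0.08, "wz": 0},
])

```text
t: 6.5
eef_pos: [0.6406, -0.0857, 0.2857]
tool_rot: [0.1, -0.044, 0.994, 0.001]
contact_force: [1.6, -3.9, -9.0]
gripper_width: 0.28
```

```bash
cat > ang.py <<'E'
from fit2 import lidp
from h import *
m=[.5645,-.0905,.087]
p,r,o=pose();g=p-.019*r.apply([0,0,1])
print(g,o['contact_force'],o['gripper_width'])
d=world(m,[.072,0,.166])[0]-g
print('th',np.degrees(np.arctan2(-d[2],d[0]))-13.8,np.linalg.norm(d))
print(row(p+[0,0,.12],down(.087)))
E
python3 ang.py
```

```text
[ 0.63677726 -0.08588102  0.30431881] [ 1.56112352 -3.90162644 -8.95959744] 0.2804217406635591
th 76.42764633768621 0.13832958689157307
(array([-0.12 , -0.005, -0.588]), array([-0.002,  0.064,  0.   ]))
```

jog_arm([
  {"x": 0, "y": 0, "z": 0, "wx": 0, "wy": 0, "wz": 0},
  {"x": 0, "y": 0, "z": 0, "wx": 0, "wy": 0, "wz": 0},
  {"x": 0, "y": 0, "z": 0, "wx": 0, "wy": 0, "wz": 0},
  {"x": 0, "y": 0, "z": 0, "wx": 0, "wy": 0, "wz": 0},
  {"x": 0, "y": 0, "z": 0, "wx": 0, "wy": 0, "wz": 0},
  {"x": 0, "y": 0, "z": -0.1, "wx": 0, "wy": 0, "wz": 0},
  {"x": 0, "y": 0, "z": -0.2, "wx": 0, "wy": 0, "wz": 0},
  {"x": 0, "y": 0, "z": -0.35, "wx": 0, "wy": 0, "wz": 0},
  {"x": 0, "y": 0, "z": -0.5, "wx": 0, "wy": 0, "wz": 0},
  {"x": 0, "y": 0, "z": -0.6, "wx": 0, "wy": 0, "wz": 0},
  {"x": 0, "y": 0, "z": -0.6, "wx": 0, "wy": 0, "wz": 0},
], hand=1)

```text
t: 7.42
eef_pos: [0.618, -0.0879, 0.4089]
tool_rot: [0.104, -0.044, 0.994, 0.001]
contact_force: [1.0, -0.8, 0.1]
gripper_width: 0.998
```

```bash
python3 - <<'E'
from fit2 import lidp
from h import *
import time
m=[.5645,-.0905,.087]
print(pose()[0],pose()[2]['t'])
for c in('side','top'):
    im=cams.read_camera(c);cv2.imwrite(f'pics/{c}3.png',im[:,:,::-1])
    for t in('lid_knob','lever_top','lid_hinge'):
        print(c,t,[(np.round(x['location'],1).tolist(),round(x['confidence'],2)) for x in finder.place_of(c,t)[:2]])
    print(proj(c,world(m,[-.057,0,.158])),[proj(c,world(m,lidp(np.radians(a),.13,.032,0))).round(1).tolist() for a in(70,75,80)])
    print('lid corners',[(a,proj(c,world(m,np.array([lidp(np.radians(a),.15,.004,y) for y in(.127,-.127)]))).round(1).tolist()) for a in(65,75,85)])
a=cv2.imread('pics/side3.png')[150:330,250:410];b=cv2.imread('pics/top3.png')[180:320,290:440]
f=lambda a:cv2.resize(a,(400,int(a.shape[0]*400/a.shape[1])),interpolation=cv2.INTER_CUBIC)
a,b=f(a),f(b);h=max(len(a),len(b));q=lambda a:np.pad(a,((0,h-len(a)),(0,0),(0,0)))
cv2.imwrite('pics/c3.png',np.hstack([q(a),q(b)]))
print(row(world(m,[-.057,.045,.26])[0],down(.087)))
E
```

```text
[ 0.6180252  -0.08787991  0.4088868 ] 7.4167
side lid_knob [([347.2, 195.1], 0.58)]
side lever_top [([324.1, 258.9], 0.69)]
side lid_hinge [([350.6, 228.2], 0.72)]
[[324.75752067 257.52597876]] [[[348.4, 194.0]], [[350.7, 191.4]], [[352.9, 189.1]]]
lid corners [(65, [[298.7, 185.4], [383.3, 220.6]]), (75, [[303.8, 178.0], [388.3, 212.4]]), (85, [[309.0, 171.8], [393.2, 205.5]])]
top lid_knob [([339.7, 240.4], 0.37)]
top lever_top []
top lid_hinge [([369.6, 205.2], 0.55)]
[[369.97443012 258.57670033]] [[[370.5, 203.0]], [[370.2, 197.9]], [[369.7, 192.9]]]
lid corners [(65, [[316.3, 226.4], [428.1, 218.4]]), (75, [[315.5, 215.0], [427.7, 206.9]]), (85, [[314.6, 203.3], [427.0, 195.4]])]
(array([0.674, 0.235, 0.587]), array([-0.002,  0.063,  0.001]))
```

View pics/c3.png

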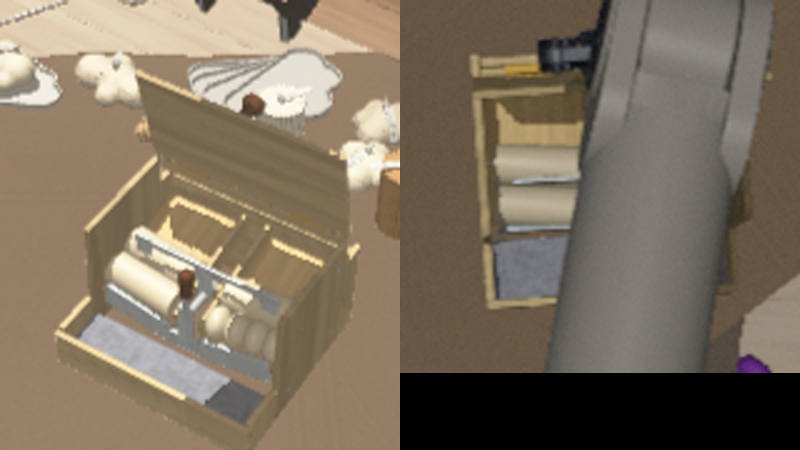

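The lid stands at about 75° after release: its corners at side pixels (305,180) and (390,213) match the 75° prediction. The lever is upright at about (324,258) in the side view. Next I'll close the fingers and move to the left (+y) of the lever.

```bash
python3 - <<'E'
from h import *
m=[.5645,-.0905,.087];Rt=down(.087,np.radians(12))
for L in([-.06,.05,.40],[-.06,.05,.22]):print(row(world(m,L)[0],Rt))
E
```

```text
(array([ 0.55 ,  0.254, -0.102]), array([-0.002, -0.003,  0.001]))
(array([0.728, 0.261, 0.78 ]), array([-0.002, -0.003,  0.001]))
```

jog_arm([
  {"x": 0.55, "y": 0.254, "z": -0.1, "wx": -0.002, "wy": -0.003, "wz": 0.001},
  {"x": 0.55, "y": 0.254, "z": -0.1, "wx": -0.002, "wy": -0.003, "wz": 0.001},
  {"x": 0.55, "y": 0.254, "z": -0.1, "wx": -0.002, "wy": -0.003, "wz": 0.001},
  {"x": 0.55, "y": 0.254, "z": -0.1, "wx": -0.002, "wy": -0.003, "wz": 0.001},
  {"x": 0.73, "y": 0.26, "z": 0.78, "wx": -0.002, "wy": -0.003, "wz": 0.001},
  {"x": 0.73, "y": 0.26, "z": 0.78, "wx": -0.002, "wy": -0.003, "wz": 0.001},
  {"x": 0.73, "y": 0.26, "z": 0.78, "wx": -0.002, "wy": -0.003, "wz": 0.001},
  {"x": 0.73, "y": 0.26, "z": 0.78, "wx": -0.002, "wy": -0.003, "wz": 0.001},
  {"x": 0.73, "y": 0.26, "z": 0.78, "wx": -0.002, "wy": -0.003, "wz": 0.001},
  {"x": 0.73, "y": 0.26, "z": 0.78, "wx": -0.002, "wy": -0.003, "wz": 0.001},
], hand=-1)

```text
t: 8.65
eef_pos: [0.4969, -0.0464, 0.2158]
tool_rot: [0.1, -0.043, 0.994, 0.003]
contact_force: [-1.2, -0.6, 0.0]
gripper_width: 0.003
```

```bash
python3 - <<'E'
from h import *
m=[.5645,-.0905,.087];Rt=down(.087,np.radians(12))
im=cams.read_camera('wrist');cv2.imwrite('pics/w4.png',im[:,:,::-1])
print(pose()[0],[(np.round(d['location'],1).tolist(),round(d['confidence'],2)) for d in finder.place_of('wrist','lever_top')[:2]],pose()[2]['gripper_width'])
print(fish(world(m,[-.057,0,.158])[0]),fish(world(m,[-.057,0.01,.158])[0]),fish(world(m,[-.047,0,.158])[0]),fish(pose()[0]))
for L in([-.06,.05,.128],[-.06,.02,.128],[-.06,.008,.128]):print(row(world(m,L)[0],Rt))
E
```

```text
[ 0.49879863 -0.04648878  0.21837444] [([239.8, 247.8], 0.67)] 0.0018826699433939016
[240.65209311 242.02124933] [257.20299277 242.04853662] [242.56581411 256.32362689] [324.29178763 308.23185859]
(array([0.094, 0.003, 0.451]), array([-0.001, -0.001, -0.   ]))
(array([ 0.094, -0.147,  0.451]), array([-0.001, -0.001, -0.   ]))
(array([ 0.094, -0.207,  0.451]), array([-0.001, -0.001, -0.   ]))
```

View pics/w4.png

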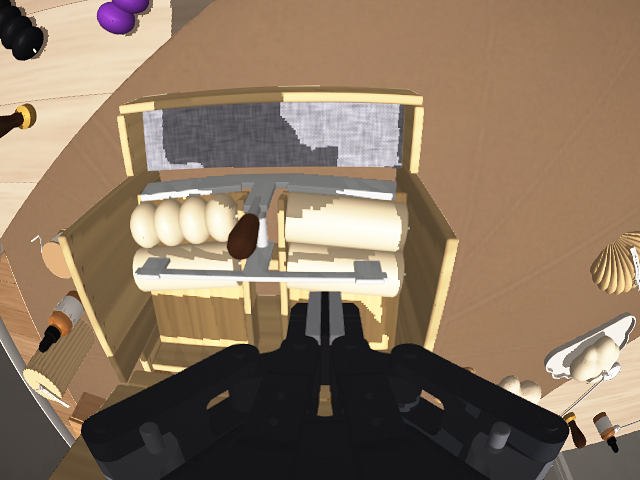

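The wrist view shows the lever top at (240,248), within 6 px of the prediction. The beads are in the left of the image (-y), and the shut fingers are to the lever's right (+y). I'll descend and push to -y.

jog_arm([
  {"x": 0.08, "y": 0, "z": 0.2, "wx": 0, "wy": 0, "wz": 0},
  {"x": 0.08, "y": 0, "z": 0.36, "wx": 0, "wy": 0, "wz": 0},
  {"x": 0.08, "y": 0, "z": 0.45, "wx": 0, "wy": 0, "wz": 0},
  {"x": 0.08, "y": 0, "z": 0.45, "wx": 0, "wy": 0, "wz": 0},
  {"x": 0.08, "y": 0, "z": 0.45, "wx": 0, "wy": 0, "wz": 0},
  {"x": 0.08, "y": -0.06, "z": 0.45, "wx": 0, "wy": 0, "wz": 0},
  {"x": 0.08, "y": -0.12, "z": 0.45, "wx": 0, "wy": 0, "wz": 0},
  {"x": 0.08, "y": -0.12, "z": 0.45, "wx": 0, "wy": 0, "wz": 0},
])

```text
t: 9.42
eef_pos: [0.5073, -0.0724, 0.1318]
tool_rot: [0.106, -0.041, 0.993, 0.003]
contact_force: [0.8, -0.2, -0.3]
gripper_width: 0.0
```

```bash
cat > st.py <<'E'
from h import *
m=[.5645,-.0905,.087];Rt=down(.087,np.radians(12));p,r,o=pose()
d=p-np.array([m[0],m[1],0]);print('mag',R.from_euler('z',-.087).apply(d).round(4),np.round(o['contact_force'],1),o['t'])
E
python3 st.py
```

```text
mag [-0.0554  0.023   0.1318] [ 0.8 -0.2 -0.3] 9.4167
```

jog_arm([
  {"x": 0, "y": -0.03, "z": 0.02, "wx": 0, "wy": 0, "wz": 0},
  {"x": 0, "y": -0.05, "z": 0.02, "wx": 0, "wy": 0, "wz": 0},
  {"x": 0, "y": -0.07, "z": 0.02, "wx": 0, "wy": 0, "wz": 0},
  {"x": 0, "y": -0.07, "z": 0.02, "wx": 0, "wy": 0, "wz": 0},
  {"x": 0, "y": -0.07, "z": 0.02, "wx": 0, "wy": 0, "wz": 0},
])

```text
t: 9.83
eef_pos: [0.5099, -0.0859, 0.1287]
tool_rot: [0.107, -0.041, 0.993, 0.004]
contact_force: [1.5, 3.2, 1.7]
gripper_width: -0.0
```

```bash
python3 st.py
```

```text
mag [-0.054   0.0094  0.1287] [1.5 3.2 1.7] 9.8333
```

jog_arm([
  {"x": 0, "y": -0.02, "z": 0, "wx": 0, "wy": 0, "wz": 0},
  {"x": 0, "y": -0.04, "z": 0, "wx": 0, "wy": 0, "wz": 0},
  {"x": 0, "y": -0.04, "z": 0, "wx": 0, "wy": 0, "wz": 0},
  {"x": 0, "y": -0.04, "z": 0, "wx": 0, "wy": 0, "wz": 0},
  {"x": 0, "y": -0.04, "z": 0, "wx": 0, "wy": 0, "wz": 0},
  {"x": 0, "y": -0.04, "z": 0, "wx": 0, "wy": 0, "wz": 0},
  {"x": 0, "y": -0.04, "z": 0, "wx": 0, "wy": 0, "wz": 0},
  {"x": 0, "y": -0.04, "z": 0, "wx": 0, "wy": 0, "wz": 0},
  {"x": 0, "y": -0.04, "z": 0, "wx": 0, "wy": 0, "wz": 0},
  {"x": 0, "y": -0.04, "z": 0, "wx": 0, "wy": 0, "wz": 0},
])

```text
t: 10.67
eef_pos: [0.5102, -0.0921, 0.1284]
tool_rot: [0.106, -0.042, 0.993, 0.005]
contact_force: [0.2, 7.1, 1.3]
gripper_width: 0.002
```

```bash
python3 st.py; python3 - <<'E'
from h import *
im=cams.read_camera('wrist');cv2.imwrite('pics/w5.png',im[:,:,::-1])
E
```

```text
mag [-0.0542  0.0032  0.1284] [0.2 7.1 1.3] 10.6667
```

View pics/w5.png

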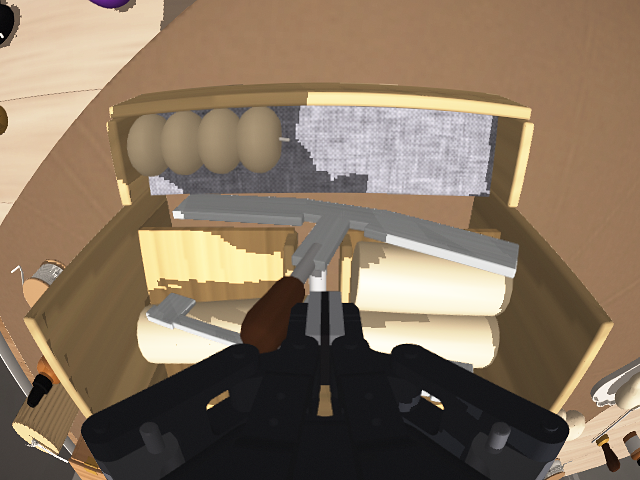

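The beaded candle lies in the tray at (205,140) with the lever fully over, and the other three candles are held. I'll hold a little longer, then ease the lever back.

jog_arm([
  {"x": 0, "y": 0, "z": 0, "wx": 0, "wy": 0, "wz": 0},
  {"x": 0, "y": 0, "z": 0, "wx": 0, "wy": 0, "wz": 0},
  {"x": 0, "y": 0, "z": 0, "wx": 0, "wy": 0, "wz": 0},
  {"x": 0, "y": 0, "z": 0, "wx": 0, "wy": 0, "wz": 0},
  {"x": 0, "y": 0, "z": 0, "wx": 0, "wy": 0, "wz": 0},
  {"x": 0, "y": 0.03, "z": 0, "wx": 0, "wy": 0, "wz": 0},
  {"x": 0, "y": 0.06, "z": 0, "wx": 0, "wy": 0, "wz": 0},
  {"x": 0, "y": 0.1, "z": 0, "wx": 0, "wy": 0, "wz": 0},
  {"x": 0, "y": 0.15, "z": 0, "wx": 0, "wy": 0, "wz": 0},
  {"x": 0, "y": 0.22, "z": 0, "wx": 0, "wy": 0, "wz": 0},
  {"x": 0, "y": 0.22, "z": 0, "wx": 0, "wy": 0, "wz": 0},
  {"x": 0, "y": 0.22, "z": -0.1, "wx": 0, "wy": 0, "wz": 0},
])

```text
t: 11.72
eef_pos: [0.5006, -0.0477, 0.1457]
tool_rot: [0.104, -0.044, 0.994, 0.004]
contact_force: [0.6, 0.3, 0.5]
gripper_width: 0.007
```

jog_arm([
  {"x": 0.05, "y": 0, "z": -0.2, "wx": 0, "wy": 0, "wz": 0},
  {"x": 0.1, "y": 0, "z": -0.4, "wx": 0, "wy": 0, "wz": 0},
  {"x": 0.15, "y": 0.1, "z": -0.6, "wx": 0, "wy": 0, "wz": 0},
  {"x": 0.2, "y": 0.3, "z": -0.7, "wx": 0, "wy": 0, "wz": 0},
  {"x": 0.2, "y": 0.5, "z": -0.7, "wx": 0, "wy": 0, "wz": 0},
  {"x": 0.2, "y": 0.7, "z": -0.7, "wx": 0, "wy": 0, "wz": 0},
  {"x": 0.2, "y": 0.9, "z": -0.7, "wx": 0, "wy": 0, "wz": 0},
  {"x": 0.2, "y": 1, "z": -0.7, "wx": 0, "wy": 0, "wz": 0},
  {"x": 0.2, "y": 1, "z": -0.7, "wx": 0, "wy": 0, "wz": 0},
  {"x": 0.2, "y": 1, "z": -0.7, "wx": 0, "wy": 0, "wz": 0},
])

```text
t: 12.55
eef_pos: [0.4152, 0.1461, 0.2739]
tool_rot: [0.104, -0.045, 0.994, 0.004]
contact_force: [0.0, -1.4, -1.2]
gripper_width: 0.001
```

```bash
python3 st.py; python3 - <<'E'
from h import *
a=cams.read_camera('side')[150:330,250:410,::-1];b=cams.read_camera('top')[180:320,290:440,::-1]
f=lambda a:cv2.resize(a,(400,int(a.shape[0]*400/a.shape[1])),interpolation=cv2.INTER_CUBIC)
a,b=f(a),f(b);h=max(len(a),len(b));q=lambda a:np.pad(a,((0,h-len(a)),(0,0),(0,0)))
cv2.imwrite('pics/c6.png',np.hstack([q(a),q(b)]))
E
```

```text
mag [-0.1282  0.2487  0.2739] [ 0.  -1.4 -1.2] 12.55
```

View pics/c6.png

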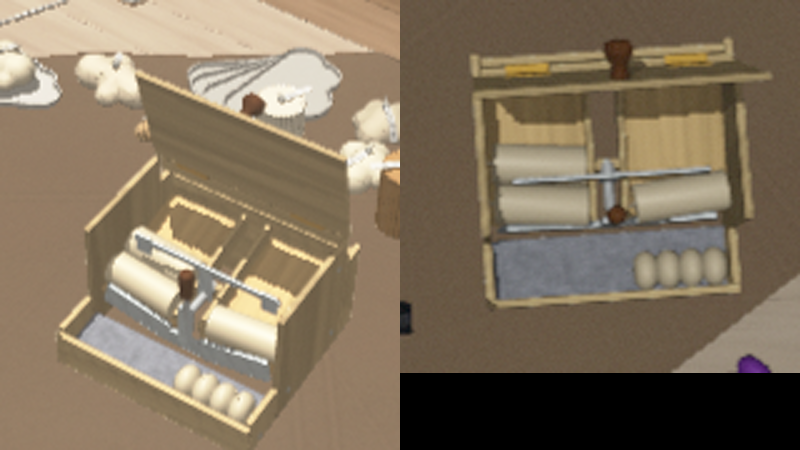

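The beads are in the tray at (680,267) in the top crop. The lever is upright, three smooth candles are behind the gate, and the lid stands open. I'll let things settle briefly and hand in.

jog_arm([
  {"x": 0, "y": 0, "z": 0, "wx": 0, "wy": 0, "wz": 0},
  {"x": 0, "y": 0, "z": 0, "wx": 0, "wy": 0, "wz": 0},
  {"x": 0, "y": 0, "z": 0, "wx": 0, "wy": 0, "wz": 0},
  {"x": 0, "y": 0, "z": 0, "wx": 0, "wy": 0, "wz": 0},
  {"x": 0, "y": 0, "z": 0, "wx": 0, "wy": 0, "wz": 0},
  {"x": 0, "y": 0, "z": 0, "wx": 0, "wy": 0, "wz": 0},
  {"x": 0, "y": 0, "z": 0, "wx": 0, "wy": 0, "wz": 0},
  {"x": 0, "y": 0, "z": 0, "wx": 0, "wy": 0, "wz": 0},
  {"x": 0, "y": 0, "z": 0, "wx": 0, "wy": 0, "wz": 0},
  {"x": 0, "y": 0, "z": 0, "wx": 0, "wy": 0, "wz": 0},
  {"x": 0, "y": 0, "z": 0, "wx": 0, "wy": 0, "wz": 0},
  {"x": 0, "y": 0, "z": 0, "wx": 0, "wy": 0, "wz": 0},
])

```text
t: 13.65
eef_pos: [0.4154, 0.1442, 0.2739]
tool_rot: [0.103, -0.043, 0.994, 0.004]
contact_force: [-0.3, 0.3, -0.2]
gripper_width: 0.002
```

```bash
python3 -c "
from h import *
print(bot.hand_in())"
```

```text
the job is handed in; nothing more can be done
None
```

The beaded candle is out and lying in the front tray, and I handed the job in at about 13.7 s of the 50 s allowed. I lifted the lid by its knob to about 75° and let go. With closed fingers I pushed the lever towards the right (-y) lane, at about 7 N at the stop, until the candle was in the tray. Then I eased it back.

**Final side and top pictures:** the lid is standing open where I left it, the lever looks upright and the three smooth candles are behind the gate. The front candle in the right lane lay slightly skewed on its lane, so I waited one more second before handing in. I did not take another picture after that wait.

**Not fully checked:**
- **Lid and lever angles:** these are estimates from pictures and tool positions, since neither joint can be read directly.
- **Position estimates:** the wrist camera and the fixed cameras disagreed by 5 to 8 mm on where the magazine and its knob are. I used a value in between, and both the grasp and the push worked with it.
- **Bystanders:** I did not measure their positions at the end; the tool stayed clear of them on every move.

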